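# Clear the cut counter and present the tag die over the marked leather

## Task

We are starting a new batch on the die-cutting press: first turn the knob of its cut counter back until the pointer is home at its zero stop. Then pick up the blue luggage-tag die, lift it over the thread spools and hold it level about a centimetre above the leather on the pulled-out tray, cutting edge right over the silver pen line all round with the narrow nose at the line's narrow end, so that I can sight it before the cut. Never let the die touch the leather, disturb nothing else on the bench, and finish still holding the die there: do not lower it or let go.

Things in the scene. Friction and masses are not known exactly. Their poses are not given: they have to be found in the camera images.
- counter (a joint): cut counter's reset knob, on a vertical axis (rad). 0 = pointer at the zero stop (a hard stop); the value grows clockwise seen from above, so turn it anticlockwise to clear it. Stiff enough to stay where it is left (friction about 0.04 N m)
- knob_grip (a point): point on the knob's axis at the height to grip it. The knob is a black fluted cylinder of 32 mm diameter, 30 mm tall, its top 6 mm above this point and the counter's dial (80 mm across, white, red pointer, on a black box 88 x 84 mm) 24 mm below it; z is up
- die_center (a point): centre of the luggage-tag die, half-way up. Open frame of 3 mm blue steel band, 100 mm long (x) by 50 mm wide (y) and 32 mm tall, cutting edge down, 0.2 to 0.4 kg; flat parallel sides 50 mm apart from x = -50 to +28 mm, then tapering to a 22 mm wide nose at x = +50 mm; two braces across the top. It stands on the cutting mat; z is up
- die_nose (a point): point at the middle of the die's narrow nose end, at the cutting edge's level: 50 mm along +x and 16 mm below die_center
- die_tail (a point): point at the middle of the die's broad end, at the cutting edge's level: 50 mm along -x and 16 mm below die_center
- mark_center (a point): centre of the silver pen outline on the leather's upper face, same outline as the die (100 x 50 mm); x points to its narrow nose end, z is up
- mark_nose (a point): middle of the outline's narrow nose end, on the leather's upper face, 50 mm along +x of mark_center
- mark_tail (a point): middle of the outline's broad end, on the leather's upper face, 50 mm along -x of mark_center
- die: the whole die; origin at the centre of its underside, axes as die_center
- leather: black sole-leather blank, 170 x 150 x 4 mm, lying on the white cutting board of the tray, fixed; origin at the centre of its underside, under mark_center, 58 mm above the bench
- press: grey die-cutting press, fixed to the bench; origin on the bench under the middle of its pulled-out tray (300 mm in x by 380 mm in y, nothing above it). Its head, 0.43 m tall, begins 350 mm towards -y of the origin, with a lever rising to 0.7 m; the counter stands at the tray's +y end, 243 mm along y and 85 mm along -x, its knob top 106 mm above the bench
- mat: green cutting mat, 460 x 420 x 3 mm, flat on the bench, fixed; origin at the centre of its underside; the die, spools and jar stand on it
- spool0: brown thread spool standing upright, 60 mm diameter, 92 mm tall; origin at the centre of its underside
- spool1: cream thread spool, same size; origin at the centre of its underside
- spool2: red thread spool, same size; origin at the centre of its underside
- jar: amber jar with white lid, 56 mm diameter, 70 mm tall; origin at the centre of its underside
Mind the look-alikes: they are no part of the job. Several things look just like the die: the one meant starts farthest to the robot's right.

How it is judged (in metres and radians):
On the way, in this order (a step that is already met when the one before it is completed fails the run):
1. the cut counter's knob is back at its zero stop (within 0.1 rad) while the die still stands in its place (value of joint counter below 0.1 rad and distance of die_center from where it was at the start of the episode below 0.03 m), for 0.2 s.
2. the gripped die is lifted higher than the spools (its centre over 110 mm above the mat's underside) (z of die_center in the frame of mat above 0.11 m and contact force between die and the fingers above 0.5 N), for 0.1 s.
At the end, for the whole second after the job is handed in: Counter within 0.1 rad of its zero stop; the die at rest, held by the fingers alone (touching neither leather, press nor mat), each end of its cutting edge 3 to 20 mm above the leather and within 7 mm horizontally of the same end of the outline, upright within 0.12 rad (value of joint counter below 0.1 rad and horizontal distance between die_nose and mark_nose below 0.007 m and horizontal distance between die_tail and mark_tail below 0.007 m and z of die_nose in the frame of mark_center between 0.003 and 0.02 m and z of die_tail in the frame of mark_center between 0.003 and 0.02 m and angle between die_center's own z axis and vertical below 0.12 rad and linear speed of die below 0.02 m/s and contact force between die and the fingers above 0.5 N and contact force between die and leather below 0.05 N and contact force between die and press below 0.05 N and contact force between die and mat below 0.05 N); the arm keeps its last pose, push and grip.
It fails at once if the die touches the leather (contact force between die and leather above 0.3 N).
It fails at once if a spool or the jar is pushed more than 15 mm or tipped (distance of any of spool0, spool1, spool2, jar from where it was at the start of the episode above 0.015 m or angle between any of spool0, spool1, spool2, jar's own z axis and vertical above 0.3 rad).
It also fails if it takes over 67 s, if anything falls off the work surface, if the arm or the gripper's body presses on something with over 40 N, if the wrist force passes 120 N, or if a joint passes its speed limit or range.

## Robot

A 7-joint arm with a two-finger parallel gripper is mounted at the origin on the work surface. World frame = base frame: x ahead of the robot, y to its left, z up, the work surface at z = 0. Lengths are in mm, angles in degrees, forces in N, time in s.
With the tool pointing down it reaches from about 400 to 875 mm from the base axis. Payload 4.4 kg.
Tool frame: the origin (TCP) lies at the very end of the fingers, on their centre line; the grasp point (between the pads) lies 19 mm behind it; z points along the fingers, y is the direction in which the jaws open and shut (so a half turn about z gives the same grasp; the last joint's range is limited). The gripper opens to 85 mm and grips with 20 to 120 N. Pads are 22 mm wide; open, the fingers measure 114 mm over their backs; the gripper's body (76 mm by 85 mm) begins 54 mm behind the grasp point. The pads swing forward as they close: fully open they stand 13 mm farther back than shut.
Start: joints at [-67.368, 36.005, 2.206, 86.941, -1.547, 57.084, -1.146], TCP at [289.011, 582.229, 210.513] pointing down, gripper open.
Joint ranges: [-175.42, 175.42], [-21.48, 121.26], [-71.46, 75.88], [10.55, 141.38], [-63.04, 243.04], [13.31, 113.54], [-168.57, 168.57]. Speed limits (degrees/s): [147.25, 147.25, 180, 180, 180, 180, 180].

## Interface

Orientations are given as a 3x3 rotation matrix whose columns are the frame's x, y, z axes.
In Python, from station import manip gives the robot as it stands.
- The arm moves only by the tool jog_arm, never from a script. Its argument "motion" is a list of rows, each a list of 7 numbers: the turn, a rotation vector about the world's x, y, z in rad, then the shift along the world's x, y, z in mm, then the opening, from 0 (shut) to 1 (fully open). In form: [[rx, ry, rz, tx, ty, tz, hand], ...]. A call has 1 to 5 rows; each row is the pose to reach, as a shift and turn from the pose commanded when the call began; what a row does not reach only later rows make up. A row lasts 1/8 s, in which the tool goes at most 62.5 mm and 10.7 degrees, less where a joint would pass 70% of its speed; a pose out of reach is approached as far as the arm can. A call with a gripper value outside its range is refused whole. The fingers move at their own pace and stop on an object; the grip force is fixed at half the most. Time passes only in rows, so rows that repeat a pose let the fingers close. It gives the time, the measured TCP pose, the force and the opening at its end, in the units of the state.
- manip.read_state(): the state, without advancing time (a new reading comes with each control period).
- manip.grab_frame(name): name is "scene" or "side" or "wrist"; returns (picture, depth): 384x512x3 uint8, blue, green, red; 384x512 float32, mm along the optical axis (not along the pixel's ray), 0 where there is no reading.
- manip.camera_model(name): a dict with "intrinsics" (3x3 intrinsics, pixels), "rvec" (rotation vector, rad) and "tvec" (3), from world to camera coordinates, as OpenCV has them; the wrist camera has in their place "T_tool_cam" (4x4, takes a point from camera to tool coordinates, whose origin is the TCP and whose axes are the flange's). Camera axes: x right, y down, z forward; pixel columns grow to the right and rows downward; lengths in mm; the calibration is good to about 2 mm. A picture is of the moment at which its call begins: read the wrist's pose just before it. camera_model takes no time and is no camera call.
- manip.hand_in(): hands the job in, once; it reports no verdict.
Trained networks look in the newest picture that a camera, given by its name, has taken for a name from the list of things; names that differ only in an ending like _2 or _b are one class to them, and where a whole thing is asked for, a point or a joint stands for the part that bears it (a point fixed in the world has none). Each returns a list of dicts, best first, with "score" (0 to 1); they miss things now and then, are a little off and sometimes report something else, mostly with a low value. They report only what shows in the picture. A call takes as long as a camera call. They do not tell look-alikes from the thing itself.
- manip.trace(camera, name): "pixels" (384x512 bool, what is visible of it) and "point" ([column, row] in pixels, amid what is visible of it).
The state is a dict: "time_s": time; "q": joint angles; "dq": joint speeds; "effort": joint torques, N m; "ee_pos": TCP position; "tcp_rot": TCP orientation; "wrist_force": force on the tool from outside, world axes, zero at the start; "ft_torque": the same for the moment, N m; "finger_gap": finger opening in mm.
Only numpy, scipy, OpenCV 4.12 (cv2) and the standard library are available. Lean on these libraries where they do the work, as an engineer would, in place of code of your own. Each camera call takes 0.05 s, during which the arm holds its last target.

## Working session

There is one attempt and no reset: what is moved stays moved. The work goes in short steps, Python scripts to look and compute and a tool call to move; the robot and the scene stay as the last step left them, time stands still between calls to the robot, and variables do not carry over. Pictures are saved under pics/ and viewed, and the job is handed in when it is done.

Besides the shell and the picture viewer there is one more tool, called after ">>>" by a JSON object that holds its "method" and its "body", one argument or row to a line. jog_arm: Moves the arm, as the interface text tells. Its arguments: {"type":"object","properties":{"motion":{"type":"array"}},"required":["motion"]}

```bash
ls; mkdir -p pics; python3 - <<'E'
from station import manip
import cv2
for n in ["scene","side","wrist"]:
    s=manip.read_state()
    p,d=manip.grab_frame(n)
    cv2.imwrite(f"pics/{n}0.png",p)
    import numpy as np
    np.save(f"pics/{n}0.npy",d)
    print(n,manip.camera_model(n))
print({k:np.round(v,3) for k,v in s.items()})
E
```

```text
pics
scene {'intrinsics': array([[484.19375157,   0.        , 254.59240831],
       [  0.        , 484.19375157, 195.74598619],
       [  0.        ,   0.        ,   1.        ]]), 'rvec': array([ 0.91552849,  2.67643952, -0.83037805]), 'tvec': array([ 283.09766844, -278.65362897, 1954.57874102])}
side {'intrinsics': array([[468.15433487,   0.        , 265.93372648],
       [  0.        , 468.15433487, 192.99880228],
       [  0.        ,   0.        ,   1.        ]]), 'rvec': array([ 2.1685863 , -0.82557822,  0.34889734]), 'tvec': array([-265.59336842,  364.76550932, 1150.9640187 ])}
wrist {'intrinsics': array([[288.20573203,   0.        , 255.49713903],
       [  0.        , 288.20573203, 190.19562878],
       [  0.        ,   0.        ,   1.        ]]), 'T_tool_cam': array([[ 8.57529975e-04, -9.58019282e-01, -2.86702495e-01,
         7.36835750e+01],
       [ 9.99999568e-01,  9.24316281e-04, -9.76036695e-05,
         3.20245881e-01],
       [ 3.58509981e-04, -2.86702287e-01,  9.58019660e-01,
        -1.63862812e+02],
       [ 0.00000000e+00,  0.00000000e+00,  0.00000000e+00,
         1.00000000e+00]])}
{'time_s': np.float64(0.1), 'q': array([-67.37 ,  36.053,   2.205,  86.989,  -1.548,  57.085,  -1.145]), 'dq': array([ 0.018, -0.049,  0.074, -0.14 , -0.006,  0.057,  0.027]), 'effort': array([ 3.0000e-03, -5.6453e+01,  1.2310e+00, -1.9397e+01,  1.1000e-02,
        5.0000e-03,  0.0000e+00]), 'ee_pos': array([288.739, 581.685, 209.692]), 'tcp_rot': array([[-0.896,  0.445, -0.001],
       [ 0.445,  0.896, -0.002],
       [-0.   , -0.002, -1.   ]]), 'wrist_force': array([ 0.222, -0.517,  0.641]), 'ft_torque': array([-0.025, -0.007,  0.025]), 'finger_gap': np.float64(85.114)}
```

View pics/scene0.png

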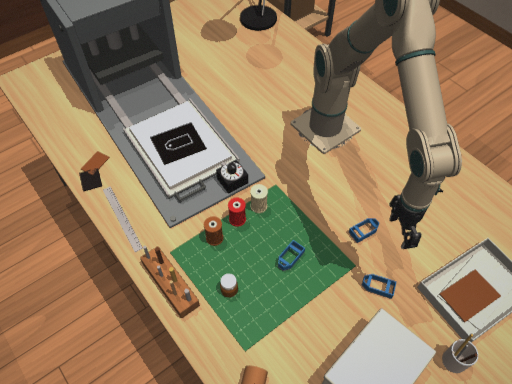

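View pics/side0.png

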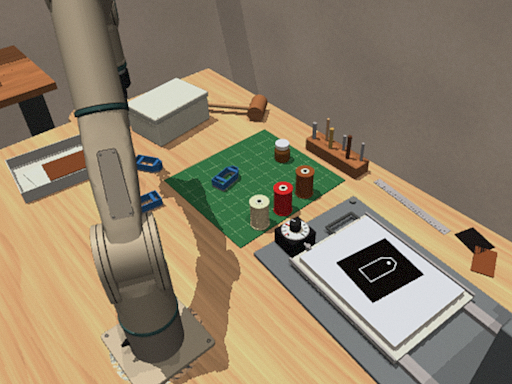

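View pics/wrist0.png

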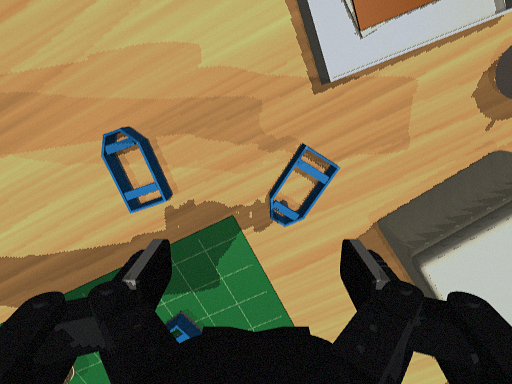

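Three blue dies show in the scene picture: on the mat at (290,255), and on the wood at (364,230) and (379,286). The counter is at (232,175). Next I'll measure everything.

```bash
cat > h.py <<'E'
import numpy as np, cv2
from station import manip
from scipy.spatial.transform import Rotation as R
def cam(n,st=None):
    m=manip.camera_model(n); K=m["intrinsics"]
    if n=="wrist":
        T=m["T_tool_cam"]; Rt=np.array(st["tcp_rot"]); A=Rt@T[:3,:3]; b=Rt@T[:3,3]+np.array(st["ee_pos"])
    else:
        Rc=R.from_rotvec(np.ravel(m["rvec"])).as_matrix(); A=Rc.T; b=-Rc.T@np.ravel(m["tvec"])
    return K,A,b   # world = A c + b
def back(n,uv,z=None,d=None,st=None):
    K,A,b=cam(n,st); uv=np.atleast_2d(uv).astype(float)
    r=np.c_[(uv[:,0]-K[0,2])/K[0,0],(uv[:,1]-K[1,2])/K[1,1],np.ones(len(uv))]
    if d is not None: return (r*np.ravel(d)[:,None])@A.T+b
    w=r@A.T; return b+w*((z-b[2])/w[:,2])[:,None]
def proj(n,P,st=None):
    K,A,b=cam(n,st); c=(np.atleast_2d(P)-b)@A; return (c@K.T)[:,:2]/c[:,2:]
def cloud(n,mask,d,st=None):
    v,u=np.nonzero(mask&(d>0)); return back(n,np.c_[u,v],d=d[v,u],st=st)
E
python3 - <<'E'
from h import *
for n in ["scene","side"]:
    d=np.load(f"pics/{n}0.npy")
    for name in ["counter","die","leather","mat","spool0","spool1","spool2","jar"]:
        for r in manip.trace(n,name)[:4]:
            if r["score"]<.2: continue
            np.save(f"pics/{n}_{name}.npy",r["pixels"]) 
            c=cloud(n,r["pixels"],d)
            print(n,name,round(r["score"],2),np.round(r["point"]),r["pixels"].sum(),"med",np.round(np.median(c,0)) if len(c) else None, "lo",np.round(np.percentile(c,2,0)),"hi",np.round(np.percentile(c,98,0)))
print(manip.read_state()["time_s"])
E
```

```text
scene counter 0.4 [229. 167.] 62 med [466.   5. 104.] lo [453. -12.  88.] hi [477.  16. 114.]
scene die 0.79 [378. 284.] 406 med [339. 617.  25.] lo [296. 575.  -2.] hi [375. 666.  38.]
scene die 0.67 [363. 228.] 343 med [234. 443.  27.] lo [176. 412.  -2.] hi [276. 471.  39.]
scene die 0.6 [285. 250.] 319 med [495. 365.  30.] lo [447. 336.   2.] hi [546. 396.  42.]
scene leather 0.88 [175. 144.] 1382 med [ 538. -240.   63.] lo [ 454. -319.   55.] hi [ 622. -166.   71.]
scene leather 0.39 [284. 250.] 339 med [495. 369.  29.] lo [447. 336.   2.] hi [546. 396.  41.]
scene mat 0.86 [265. 266.] 14341 med [589. 341.   4.] lo [348. 117.  -3.] hi [792. 514.  11.]
scene spool0 0.76 [234. 209.] 439 med [548. 147.  88.] lo [515.  65.   2.] hi [570. 165. 101.]
scene spool0 0.73 [288. 250.] 330 med [489. 369.  30.] lo [447. 336.   3.] hi [546. 396.  42.]
scene spool0 0.57 [213. 231.] 456 med [655. 161.  90.] lo [624. 125.   4.] hi [677. 178. 102.]
scene spool1 0.76 [234. 209.] 439 med [548. 147.  88.] lo [515.  65.   2.] hi [570. 165. 101.]
scene spool1 0.73 [288. 250.] 330 med [489. 369.  30.] 
[... 1506 characters left out ...]
 68.] lo [619. 122.   6.] hi [675. 186. 101.]
side spool1 0.73 [284. 197.] 612 med [530. 124.  70.] lo [514. 109.   5.] hi [567. 189. 101.]
side spool1 0.3 [225. 180.] 416 med [488. 367.  28.] lo [445. 335.   5.] hi [543. 399.  40.]
side spool2 0.76 [300. 182.] 573 med [636. 139.  68.] lo [619. 122.   6.] hi [675. 186. 101.]
side spool2 0.73 [284. 197.] 612 med [530. 124.  70.] lo [514. 109.   5.] hi [567. 189. 101.]
side spool2 0.3 [225. 180.] 416 med [488. 367.  28.] lo [445. 335.   5.] hi [543. 399.  40.]
side jar 0.77 [279. 154.] 309 med [708. 320.  50.] lo [694. 306.   7.] hi [739. 349.  79.]
side jar 0.22 [258. 211.] 641 med [437. 125.  72.] lo [420. 111.   7.] hi [473. 164. 100.]
0.95
```

The die on the mat has y = 367, against 443 and 617 for the others, so it's the farthest right and the one meant. Next is a close crop of it, plus the counter dial and the outline.

```bash
python3 - <<'E'
from h import *
a=cv2.imread("pics/scene0.png"); b=cv2.imread("pics/side0.png")
def crop(im,u,v,r,s): return cv2.resize(im[v-r:v+r,u-r:u+r],(s,s),interpolation=cv2.INTER_CUBIC)
o=np.vstack([np.hstack([crop(a,290,253,25,260),crop(a,230,172,25,260),crop(a,178,144,32,260)]),
 np.hstack([crop(b,225,177,25,260),crop(b,294,230,25,260),crop(b,381,269,45,260)])])
cv2.imwrite("pics/crops0.png",o)
E
```

```text
(no output)
```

View pics/crops0.png

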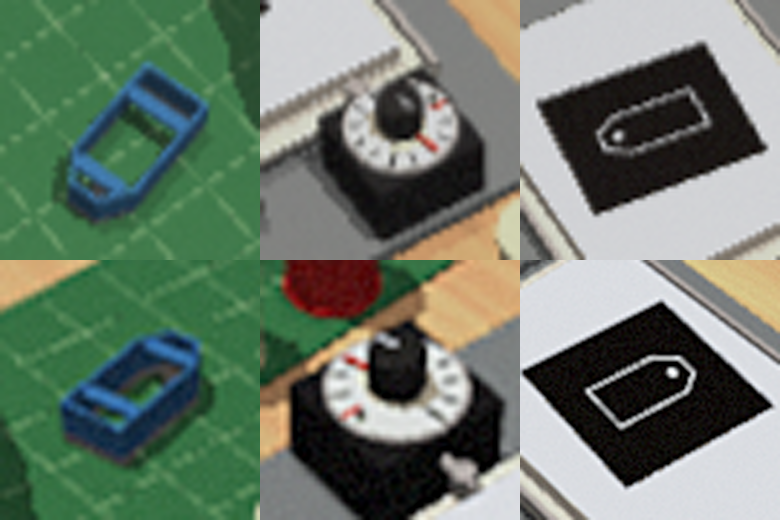

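```bash
python3 - <<'E'
from h import *
def rect(n,im,cx,cy,z,half,ppm):
    N=int(2*half*ppm); xs=cx+half-(np.arange(N)+.5)/ppm  # rows: x decreasing (up=+x), cols: y decreasing (right=-y)
    ys=cy+half-(np.arange(N)+.5)/ppm
    X,Y=np.meshgrid(xs,ys,indexing="ij")
    uv=proj(n,np.c_[X.ravel(),Y.ravel(),np.full(X.size,z)]).astype(np.float32).reshape(N,N,2)
    return cv2.remap(im,uv[...,0],uv[...,1],cv2.INTER_CUBIC)
a=cv2.imread("pics/scene0.png"); b=cv2.imread("pics/side0.png")
o=np.vstack([np.hstack([rect(n,im,457,-2,76,50,3),rect(n,im,535,-243,62,60,2.5)]) for n,im in (("scene",a),("side",b))])
cv2.imwrite("pics/rect0.png",o)
E
```

```text
(no output)
```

View pics/rect0.png

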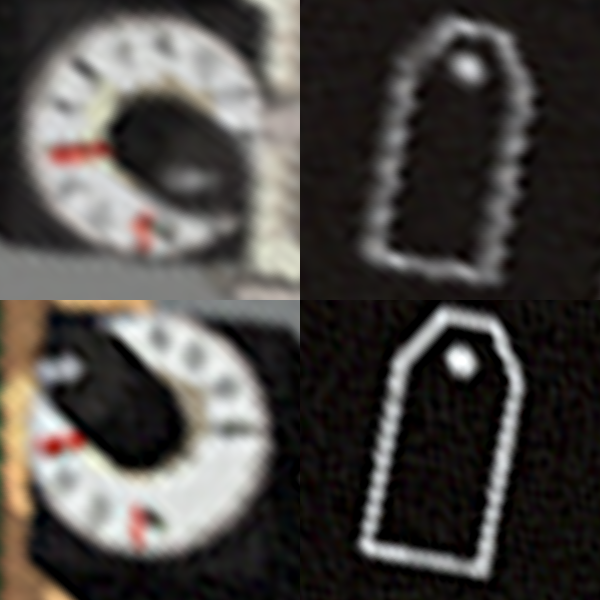

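Target die confirmed: the blue frame in the crop is on the mat, with its nose towards the lower left. On the dial, the long red pointer is at +y and the short red mark at −x, so about 90° to clear. I'm moving above the knob with the wrist pre-turned clockwise.

>>> {"method": "jog_arm", "body": {
  "motion": [
    [0, 0, -0.18, 15, -55, 10, 1],
    [0, 0, -0.36, 30, -110, 20, 1],
    [0, 0, -0.54, 45, -165, 20, 1],
    [0, 0, -0.72, 60, -220, 20, 1],
    [0, 0, -0.9, 75, -275, 20, 1]
  ]
}}

```text
time_s: 1.58
ee_pos: [364.5, 305.6, 230.9]
tcp_rot: [[-0.203, 0.979, 0.001], [0.979, 0.203, 0.001], [0.001, 0.001, -1.0]]
wrist_force: [0.8, 0.8, 0.1]
finger_gap: 85.7
```

>>> {"method": "jog_arm", "body": {
  "motion": [
    [0, 0, -0.18, 20, -55, 0, 1],
    [0, 0, -0.36, 40, -110, 0, 1],
    [0, 0, -0.54, 60, -165, 0, 1],
    [0, 0, -0.72, 80, -220, 0, 1],
    [0, 0, -0.9, 93, -275, 0, 1]
  ]
}}

```text
time_s: 2.2
ee_pos: [458.1, 30.6, 230.9]
tcp_rot: [[0.641, 0.768, 0.002], [0.768, -0.641, 0.0], [0.001, 0.001, -1.0]]
wrist_force: [0.7, -0.4, 0.3]
finger_gap: 85.1
```

>>> {"method": "jog_arm", "body": {
  "motion": [
    [0, 0, -0.13, 0, -15, 0, 1],
    [0, 0, -0.26, 0, -34, 0, 1],
    [0, 0, -0.26, 0, -34, 0, 1]
  ]
}}

```text
time_s: 2.58
ee_pos: [457.1, -2.9, 230.7]
tcp_rot: [[0.814, 0.58, 0.0], [0.58, -0.814, -0.0], [0.0, 0.001, -1.0]]
wrist_force: [-0.4, 0.4, -0.2]
finger_gap: 85.3
```

```bash
python3 - <<'E'
from h import *
s=manip.read_state(); p,d=manip.grab_frame("wrist"); cv2.imwrite("pics/wrist1.png",p); np.save("pics/wrist1.npy",d)
np.savez("pics/st1.npz",ee_pos=s["ee_pos"],tcp_rot=s["tcp_rot"])
print(s["time_s"],s["ee_pos"],np.round(s["tcp_rot"],3),np.round(s["q"],1),s["wrist_force"])
for nm in ["counter","leather"]:
  for r in manip.trace("wrist",nm)[:3]: print(nm,r["score"],r["point"],np.median(cloud("wrist",r["pixels"],d,s),0))
E
```

```text
2.575 [457.07172745  -2.94348564 230.71328378] [[ 0.814  0.58   0.   ]
 [ 0.58  -0.814 -0.   ]
 [ 0.     0.001 -1.   ]] [-31.3  22.4  38.7 115.7 -18.6  48.  -36.6] [-0.41849803  0.37983142 -0.15361545]
counter 0.81 [255.4, 170.0] [ 4.62781694e+02 -2.02547058e-01  1.06048277e+02]
leather 0.73 [446.3, 223.5] [ 539.36899301 -233.86046904   62.89189171]
leather 0.56 [254.6, 172.0] [ 4.63181601e+02 -3.01489773e-01  1.06110400e+02]
```

View pics/wrist1.png

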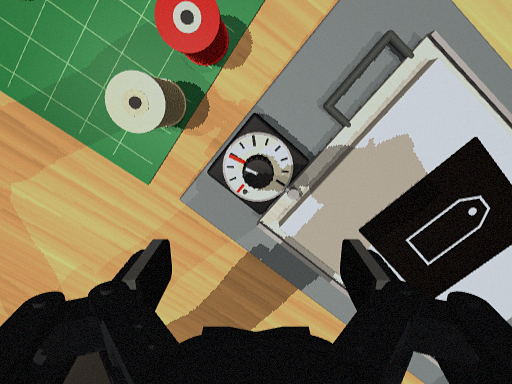

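```bash
cat >> h.py <<'E'
def rect(n,im,cx,cy,z,half,ppm,st=None):
    N=int(2*half*ppm); xs=cx+half-(np.arange(N)+.5)/ppm
    ys=cy+half-(np.arange(N)+.5)/ppm
    X,Y=np.meshgrid(xs,ys,indexing="ij")
    uv=proj(n,np.c_[X.ravel(),Y.ravel(),np.full(X.size,z)],st).astype(np.float32).reshape(N,N,2)
    return cv2.remap(im,uv[...,0],uv[...,1],cv2.INTER_CUBIC)
E
python3 - <<'E'
from h import *
st=np.load("pics/st1.npz"); p=cv2.imread("pics/wrist1.png")
A=rect("wrist",p,463,0,76,60,3.3,st);B=rect("wrist",p,463,0,106,60,3.3,st)
for q in (A,B): cv2.drawMarker(q,(198,198),(0,255,0),0,10,1)
cv2.imwrite("pics/rect1.png",np.hstack([A,B]))
E
```

```text
(no output)
```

View pics/rect1.png

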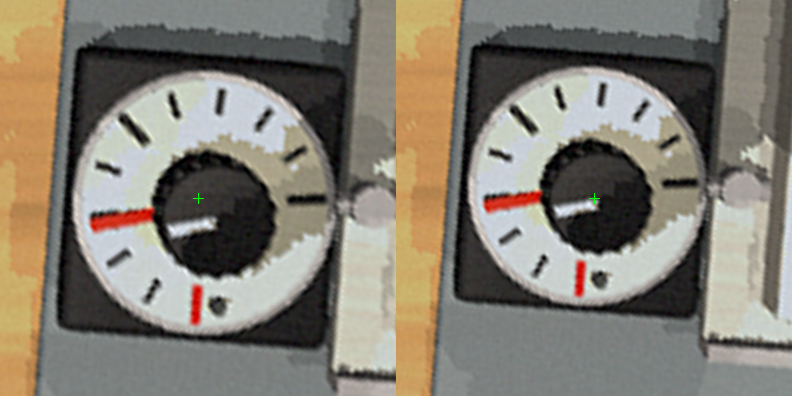

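```bash
python3 - <<'E'
from h import *
st=np.load("pics/st1.npz"); d=np.load("pics/wrist1.npy")
c=cloud("wrist",np.ones_like(d,bool),d,st)
r=np.hypot(c[:,0]-462.5,c[:,1]+2)
for a,b in ((0,12),(20,38),(42,50),(50,60),(60,75),(75,90)):
    k=(r>a)&(r<b)&(c[:,2]<150); print(a,b,np.round(np.percentile(c[k,2],[1,50,99])), c[k][np.argmax(c[k,2])].round())
k=(c[:,2]>100)&(c[:,2]<112)&(r<25); print(c[k].mean(0),(c[k].max(0)+c[k].min(0))/2)
E
```

```text
0 12 [105. 106. 108.] [464. -12. 108.]
20 38 [74. 76. 79.] [430.  -4.  81.]
42 50 [ 0. 72. 74.] [485. -40.  76.]
50 60 [-1. 16. 73.] [426.  37.  74.]
60 75 [-1. 16. 57.] [456. -77.  59.]
75 90 [-1. 16. 60.] [445. -75.  61.]
[461.9925553   -1.53826704 105.97607973] [461.54343585  -2.12016238 104.26931949]
```

The dial centre is at (462,−2), the pointer is about 73° clockwise of the zero mark, and nothing nearby is tall. Descending onto the knob to grip it.

>>> {"method": "jog_arm", "body": {
  "motion": [
    [0, 0, 0, 5, 1, -45, 1],
    [0, 0, 0, 5, 1, -95, 1],
    [0, 0, 0, 5, 1, -130, 1],
    [0, 0, 0, 5, 1, -147, 1],
    [0, 0, 0, 5, 1, -147, 1]
  ]
}}

```text
time_s: 3.35
ee_pos: [461.2, 0.2, 82.5]
tcp_rot: [[0.812, 0.583, -0.003], [0.583, -0.812, 0.001], [-0.002, -0.002, -1.0]]
wrist_force: [0.2, 0.1, 1.1]
finger_gap: 85.4
```

>>> {"method": "jog_arm", "body": {
  "motion": [
    [0, 0, 0, 0, 0, 0, 0],
    [0, 0, 0, 0, 0, 0, 0],
    [0, 0, 0, 0, 0, 0, 0],
    [0, 0, 0, 0, 0, 0, 0],
    [0, 0, 0, 0, 0, 0, 0]
  ]
}}

```text
time_s: 3.98
ee_pos: [463.5, -0.5, 85.0]
tcp_rot: [[0.813, 0.582, 0.003], [0.582, -0.813, 0.001], [0.003, 0.001, -1.0]]
wrist_force: [-0.8, 0.4, 12.5]
finger_gap: 0.2
```

Gap 0.2 mm with a 12 N upward force, so the knob isn't between the pads. Looking before anything else.

```bash
python3 - <<'E'
from h import *
s=manip.read_state(); p,d=manip.grab_frame("wrist"); q,d2=manip.grab_frame("side"); sc,_=manip.grab_frame("scene")
np.save("pics/side2.npy",d2)
def crop(im,u,v,r,s): return cv2.resize(im[v-r:v+r,u-r:u+r],(s,s),interpolation=cv2.INTER_CUBIC)
cv2.imwrite("pics/w2.png",p)
cv2.imwrite("pics/s2.png",np.hstack([crop(q,294,215,50,390),crop(sc,230,172,45,390)]))
print(s["finger_gap"],s["wrist_force"],s["ee_pos"],s["time_s"])
E
```

```text
0.1994601458862614 [-0.78669379  0.37524959 12.48411926] [463.48529795  -0.4684837   85.01966032] 3.975
```

View pics/s2.png

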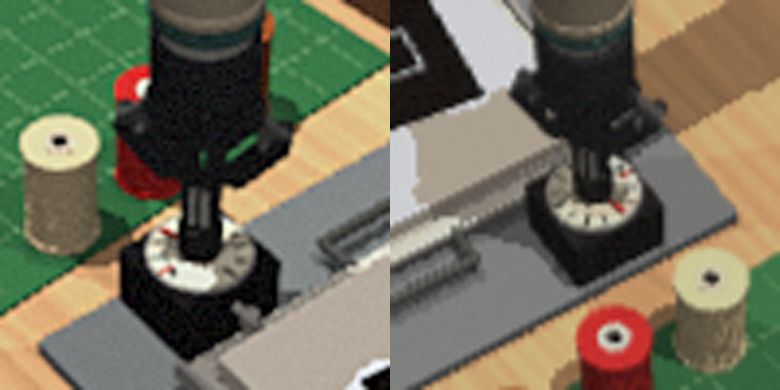

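View pics/w2.png

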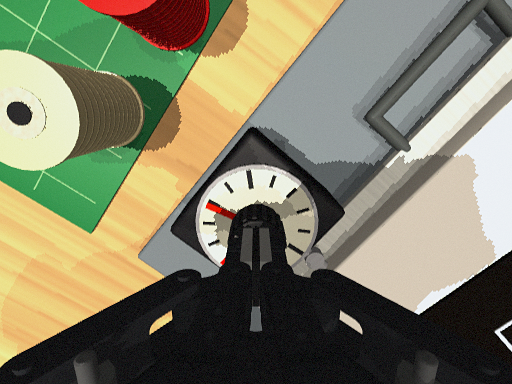

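The closed fingertips are resting on top of the knob (wrist view around (258,220)), so they end about 20 mm higher than the reported TCP implies. I'll measure where they actually are from the depth images.

```bash
python3 - <<'E'
from h import *
d2=np.load("pics/side2.npy"); 
K,A,b=cam("side")
c=cloud("side",np.ones_like(d2,bool),d2)
v,u=np.nonzero(d2>0)
k=(np.hypot(c[:,0]-462,c[:,1]+2)<22)&(c[:,2]>78)&(c[:,2]<180)
for z in range(80,180,6):
    m=k&(c[:,2]>=z)&(c[:,2]<z+6)
    if m.sum(): print(z,m.sum(),c[m].min(0).round(),c[m].max(0).round(), u[m].min(),u[m].max(),v[m].min(),v[m].max())
# wrist1 finger depth in tool frame
st=np.load("pics/st1.npz"); d=np.load("pics/wrist1.npy")
T=manip.camera_model("wrist")["T_tool_cam"]
w=cloud("wrist",np.ones_like(d,bool),d,st); t=(w-st["ee_pos"])@st["tcp_rot"]
m=(t[:,2]<25)&(np.abs(t[:,0])<40)
print("open fingers tool z max", np.sort(t[m][:,2])[-20:].round(1))
m&=np.abs(t[:,1])>30
for z in range(-60,30,6):
    q=m&(t[:,2]>=z)&(t[:,2]<z+6)
    if q.sum(): print(z,q.sum(),t[q].min(0).round(),t[q].max(0).round())
E
```

```text
80 18 [445. -16.  80.] [470.   7.  86.] 289 300 228 233
86 17 [443. -17.  87.] [470.   7.  92.] 289 300 226 230
92 13 [447. -18.  92.] [468.   0.  97.] 291 300 226 229
98 30 [444. -17.  98.] [472.  16. 104.] 289 300 220 228
104 43 [444. -15. 104.] [478.  13. 110.] 289 300 220 226
110 8 [450. -17. 111.] [463.   6. 116.] 290 299 221 223
116 14 [449. -11. 117.] [464.   6. 122.] 290 298 218 221
122 17 [450. -14. 122.] [465.  11. 128.] 290 299 215 220
128 15 [451. -14. 128.] [477.   7. 133.] 290 300 213 218
134 16 [451. -15. 134.] [466.   8. 140.] 290 299 213 216
140 17 [449. -13. 140.] [470.   9. 146.] 291 299 208 214
146 12 [448. -16. 146.] [465.   5. 152.] 290 300 209 213
152 26 [446. -21. 152.] [468.  14. 158.] 288 302 206 212
158 31 [446. -23. 158.] [481.  13. 164.] 288 303 204 211
164 20 [447. -22. 164.] [479.  11. 169.] 289 303 203 209
170 6 [442. -19. 172.] [458.   3. 176.] 289 299 205 208
176 12 [445. -20. 176.] [460.   1. 180.] 291 300 203 207
open fingers tool z max [-35.  -35.  -34.9 -34.9 -34.8 -34.8 -34.7 -34.7 -34.7 -34.7 -34.5 -34.5
 -34.4 -34.4 -34.3 -34.2 -34.1 -34.1 -34.1 -34.1]
-60 875 [-12. -57. -60.] [ 12.  55. -54.]
-54 754 [-11. -57. -54.] [ 12.  56. -48.]
-48 665 [-12. -57. -48.] [ 12.  56. -42.]
-42 440 [-11. -54. -42.] [ 11.  52. -36.]
-36 64 [ -9. -44. -36.] [  9.  42. -34.]
```

The depth shows the open fingertips 34 mm behind the reported TCP, so about 21 mm behind when shut. The real finger ends are therefore some 21 mm short of the stated TCP, and the side camera agrees. I'll use that offset from now on. Now lift, open and go lower.

>>> {"method": "jog_arm", "body": {
  "motion": [
    [0, 0, 0, 0, 0, 30, 0.3],
    [0, 0, 0, 0, 0, 30, 1],
    [0, 0, 0, 0, 0, 30, 1],
    [0, 0, 0, 0, 0, 30, 1],
    [0, 0, 0, 0, 0, 30, 1]
  ]
}}

```text
time_s: 4.75
ee_pos: [461.6, -0.8, 113.0]
tcp_rot: [[0.814, 0.582, -0.001], [0.582, -0.814, -0.0], [-0.001, -0.001, -1.0]]
wrist_force: [0.4, -0.5, -0.6]
finger_gap: 85.5
```

```bash
python3 - <<'E'
from h import *
s=manip.read_state(); p,d=manip.grab_frame("wrist")
print(s["ee_pos"],s["finger_gap"],s["time_s"],s["wrist_force"])
A=rect("wrist",p,462,-2,76,60,3.3,s);B=rect("wrist",p,462,-2,106,60,3.3,s)
for q in (A,B): cv2.drawMarker(q,(198,198),(0,255,0),0,10,1)
cv2.imwrite("pics/rect3.png",np.hstack([A,B]))
E
```

```text
[461.60688612  -0.82069799 113.0021903 ] 85.4612214311703 4.75 [ 0.36773251 -0.54418534 -0.59324436]
```

View pics/rect3.png

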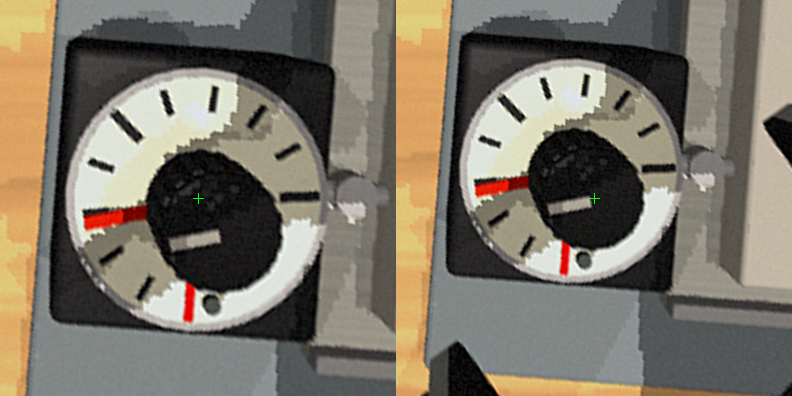

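The knob hasn't moved, with the pointer still about 74° from the zero mark. Descending properly now.

>>> {"method": "jog_arm", "body": {
  "motion": [
    [0, 0, 0, 0.5, -1, -30, 1],
    [0, 0, 0, 0.5, -1, -50, 1],
    [0, 0, 0, 0.5, -1, -54, 1],
    [0, 0, 0, 0.5, -1, -54, 0.3],
    [0, 0, 0, 0.5, -1, -54, 0]
  ]
}}

```text
time_s: 5.42
ee_pos: [463.0, -1.9, 60.1]
tcp_rot: [[0.813, 0.582, 0.001], [0.582, -0.813, -0.0], [0.001, 0.001, -1.0]]
wrist_force: [0.4, 0.5, -1.2]
finger_gap: 51.8
```

>>> {"method": "jog_arm", "body": {
  "motion": [
    [0, 0, 0, 0, 0, 0, 0],
    [0, 0, 0, 0, 0, 0, 0],
    [0, 0, 0, 0, 0, 0, 0],
    [0, 0, 0, 0, 0, 0, 0]
  ]
}}

```text
time_s: 5.92
ee_pos: [463.0, -1.7, 60.3]
tcp_rot: [[0.813, 0.582, 0.001], [0.582, -0.813, 0.0], [0.001, 0.0, -1.0]]
wrist_force: [-1.3, 0.6, 5.4]
finger_gap: 30.1
```

Gripped at a gap of 30 mm. Turning anticlockwise.

>>> {"method": "jog_arm", "body": {
  "motion": [
    [0, 0, 0.15, 0, 0, 0, 0],
    [0, 0, 0.3, 0, 0, 0, 0],
    [0, 0, 0.45, 0, 0, 0, 0],
    [0, 0, 0.6, 0, 0, 0, 0],
    [0, 0, 0.75, 0, 0, 0, 0]
  ]
}}

```text
time_s: 6.55
ee_pos: [462.2, -1.2, 60.4]
tcp_rot: [[0.194, 0.981, -0.0], [0.981, -0.194, 0.001], [0.001, -0.0, -1.0]]
wrist_force: [-2.1, 1.3, 7.6]
finger_gap: 30.2
```

>>> {"method": "jog_arm", "body": {
  "motion": [
    [0, 0, 0.12, 0, 0, 0, 0],
    [0, 0, 0.24, 0, 0, 0, 0],
    [0, 0, 0.36, 0, 0, 0, 0],
    [0, 0, 0.45, 0, 0, 0, 0],
    [0, 0, 0.5, 0, 0, 0, 0]
  ]
}}

```text
time_s: 7.18
ee_pos: [461.6, -1.2, 60.3]
tcp_rot: [[-0.298, 0.955, -0.001], [0.955, 0.298, 0.001], [0.001, -0.001, -1.0]]
wrist_force: [-3.0, 2.1, 9.1]
finger_gap: 30.3
```

```bash
python3 - <<'E'
from h import *
s=manip.read_state(); print(s["ft_torque"],s["wrist_force"],np.round(s["q"],1),s["ee_pos"],s["finger_gap"],np.round(s["tcp_rot"],3))
E
```

```text
[ 0.39093197  0.58116413 -0.04270445] [-2.96998962  2.10283474  9.08082508] [ -6.7  36.1   5.  123.8  -8.5  20.5  22.6] [461.58366647  -1.24360438  60.32866394] 30.317343779586317 [[-0.298  0.955 -0.001]
 [ 0.955  0.298  0.001]
 [ 0.001 -0.001 -1.   ]]
```

>>> {"method": "jog_arm", "body": {
  "motion": [
    [0, 0, 0.03, 0, 0, 0, 0],
    [0, 0, 0.05, 0, 0, 0, 0],
    [0, 0, 0.05, 0, 0, 0, 0]
  ]
}}

```text
time_s: 7.55
ee_pos: [461.5, -1.3, 60.3]
tcp_rot: [[-0.344, 0.939, -0.001], [0.939, 0.344, 0.001], [0.001, -0.001, -1.0]]
wrist_force: [-2.7, 1.9, 8.0]
finger_gap: 30.2
```

```bash
python3 - <<'E'
from h import *
s=manip.read_state(); print(s["ft_torque"],s["wrist_force"],np.round(s["q"],1),s["finger_gap"],np.round(s["tcp_rot"],3),s["time_s"])
E
```

```text
[0.32694774 0.6031734  0.03088104] [-2.65950297  1.85852616  7.98510991] [ -6.3  36.    4.3 123.8  -7.4  20.5  24.2] 30.24633795678385 [[-0.344  0.939 -0.001]
 [ 0.939  0.344  0.001]
 [ 0.001 -0.001 -1.   ]] 7.55
```

>>> {"method": "jog_arm", "body": {
  "motion": [
    [0, 0, 0.03, 0, 0, 0, 0],
    [0, 0, 0.05, 0, 0, 0, 0],
    [0, 0, 0.05, 0, 0, 0, 0]
  ]
}}

```text
time_s: 7.92
ee_pos: [461.5, -1.3, 60.3]
tcp_rot: [[-0.385, 0.923, -0.001], [0.923, 0.385, 0.001], [0.002, -0.001, -1.0]]
wrist_force: [-3.5, 3.7, 7.9]
finger_gap: 30.3
```

```bash
python3 - <<'E'
from h import *
s=manip.read_state(); print(s["ft_torque"],s["wrist_force"],np.round(s["q"],1),s["finger_gap"],np.round(s["tcp_rot"],3),s["time_s"])
E
```

```text
[ 0.53200587  0.6300019  -1.09288423] [-3.4532772   3.72263678  7.92709334] [ -5.8  36.    3.7 123.8  -6.4  20.5  25.8] 30.271702855176756 [[-0.385  0.923 -0.001]
 [ 0.923  0.385  0.001]
 [ 0.002 -0.001 -1.   ]] 7.925
```

The torque has jumped to 1.1 N m, which is the stop. Relaxing slightly, opening and lifting to check.

>>> {"method": "jog_arm", "body": {
  "motion": [
    [0, 0, -0.02, 0, 0, 0, 0],
    [0, 0, -0.02, 0, 0, 0, 1],
    [0, 0, -0.02, 0, 0, 0, 1],
    [0, 0, -0.02, 0, 0, 0, 1],
    [0, 0, -0.02, 0, 0, 0, 1]
  ]
}}

```text
time_s: 8.55
ee_pos: [462.6, -1.8, 59.5]
tcp_rot: [[-0.371, 0.929, 0.0], [0.929, 0.371, -0.0], [-0.0, 0.0, -1.0]]
wrist_force: [-0.2, 0.5, 0.8]
finger_gap: 85.8
```

>>> {"method": "jog_arm", "body": {
  "motion": [
    [0, 0, 0, 0, 0, 50, 1],
    [0, 0, 0, 0, 0, 100, 1],
    [0, 0, 0, 0, 0, 140, 1],
    [0, 0, 0, 0, 0, 150, 1]
  ]
}}

```text
time_s: 9.05
ee_pos: [464.0, -1.8, 211.9]
tcp_rot: [[-0.371, 0.929, 0.005], [0.929, 0.371, 0.0], [-0.001, 0.005, -1.0]]
wrist_force: [0.4, 0.5, -0.1]
finger_gap: 85.6
```

```bash
python3 - <<'E'
from h import *
s=manip.read_state(); p,d=manip.grab_frame("wrist")
print(s["ee_pos"],s["finger_gap"],s["time_s"],s["wrist_force"],np.round(s["tcp_rot"],3))
A=rect("wrist",p,462,-2,76,60,3.3,s)
cv2.imwrite("pics/w4.png",p)
cv2.imwrite("pics/rect4.png",A)
sc,d1=manip.grab_frame("scene"); np.save("pics/scene4.npy",d1); cv2.imwrite("pics/scene4.png",sc)
si,d1=manip.grab_frame("side"); np.save("pics/side4.npy",d1); cv2.imwrite("pics/side4.png",si)
# fresh rectified die and mark
o=[]
for n,im in (("scene",sc),("side",si)):
    o.append(np.hstack([rect(n,im,497,366,35,70,2.7),rect(n,im,535,-243,62,70,2.7)]))
cv2.imwrite("pics/rect4b.png",np.vstack(o))
E
```

```text
[464.00085644  -1.75942152 211.85728492] 85.61902451485093 9.05 [ 0.38129293  0.48972525 -0.11049134] [[-0.371  0.929  0.005]
 [ 0.929  0.371  0.   ]
 [-0.001  0.005 -1.   ]]
```

View pics/rect4.png

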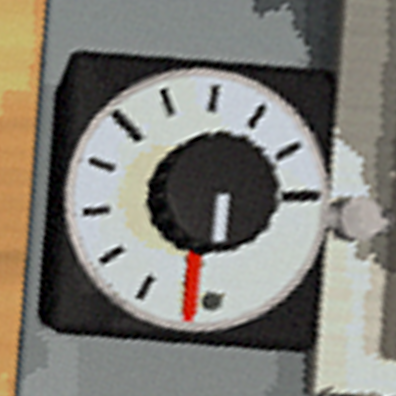

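View pics/rect4b.png

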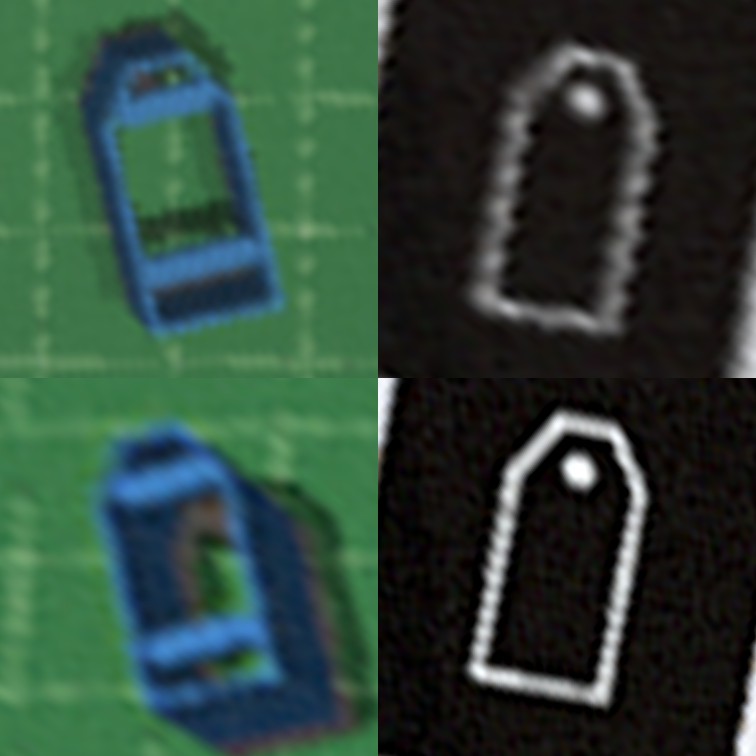

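View pics/w4.png

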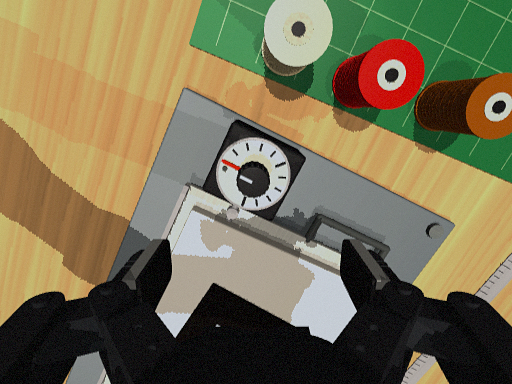

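The pointer lies exactly on the zero mark. Next I'll look at the outline from straight above with the wrist camera, at the yaw the final hold needs, and later view the die from the same offset so that calibration errors cancel.

>>> {"method": "jog_arm", "body": {
  "motion": [
    [0, 0, 0.17, 15, -48, 0, 1],
    [0, 0, 0.34, 30, -96, 0, 1],
    [0, 0, 0.51, 45, -144, 0, 1],
    [0, 0, 0.68, 60, -192, 0, 1],
    [0, 0, 0.85, 75, -240, 0, 1]
  ]
}}

```text
time_s: 9.82
ee_pos: [536.8, -242.7, 207.0]
tcp_rot: [[-0.944, 0.329, -0.004], [0.329, 0.944, 0.002], [0.004, 0.001, -1.0]]
wrist_force: [0.6, 0.7, -0.4]
finger_gap: 85.2
```

>>> {"method": "jog_arm", "body": {
  "motion": [
    [0, 0, 0.166, 0, 0, 0, 1],
    [0, 0, 0.166, 0, 0, 0, 1],
    [0, 0, 0.166, 0, 0, 0, 1]
  ]
}}

```text
time_s: 10.2
ee_pos: [536.9, -240.7, 208.3]
tcp_rot: [[-0.984, 0.176, -0.002], [0.176, 0.984, 0.002], [0.002, 0.001, -1.0]]
wrist_force: [-0.5, -0.4, -0.3]
finger_gap: 85.2
```

```bash
python3 - <<'E'
from h import *
s=manip.read_state(); p,d=manip.grab_frame("wrist")
print(s["ee_pos"],s["finger_gap"],s["time_s"],np.round(s["q"],1),np.round(s["tcp_rot"],3))
cv2.imwrite("pics/w5.png",p); np.savez("pics/st5.npz",ee_pos=s["ee_pos"],tcp_rot=s["tcp_rot"],d=d)
A=rect("wrist",p,539,-242,62,70,5,s); cv2.imwrite("pics/rect5.png",A[60:640,60:640])
E
```

```text
[ 536.91056807 -240.67208106  208.26426645] 85.23688299270256 10.2 [25.8 31.1 -6.7 97.   4.4 52.2 97.2] [[-0.984  0.176 -0.002]
 [ 0.176  0.984  0.002]
 [ 0.002  0.001 -1.   ]]
```

View pics/w5.png

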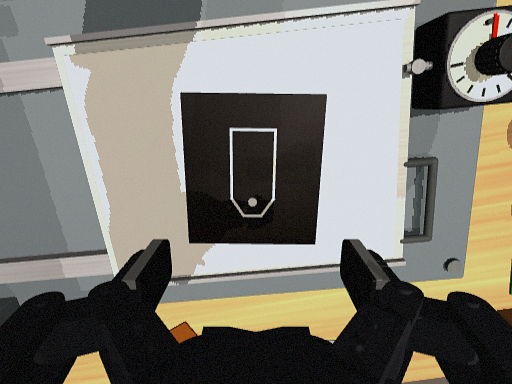

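View pics/rect5.png

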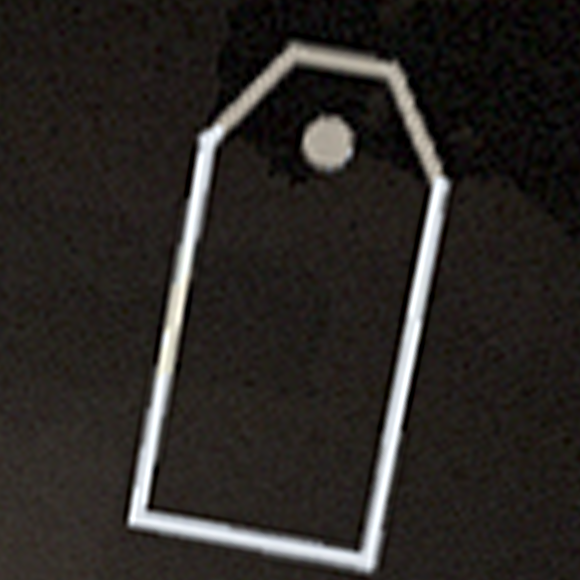

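```bash
cat >> h.py <<'E'
from scipy.optimize import least_squares
POLY=np.array([(-50,-25),(28,-25),(50,-11),(50,11),(28,25),(-50,25)],float)
def pdist(P,poly=POLY):
    D=[]
    for i in range(len(poly)):
        a,b=poly[i],poly[(i+1)%len(poly)]; ab=b-a
        t=np.clip(((P-a)@ab)/(ab@ab),0,1); D.append(np.hypot(*(P-a-t[:,None]*ab).T))
    return np.min(D,0)
def fit_outline(P,x0,f=2.):
    def res(x):
        c,s=np.cos(x[2]),np.sin(x[2]); Q=(P-x[:2]); return pdist(np.c_[Q[:,0]*c+Q[:,1]*s,-Q[:,0]*s+Q[:,1]*c])
    r=least_squares(res,x0,loss="soft_l1",f_scale=f,x_scale=[1,1,.02]); return r.x,np.sqrt(np.mean(r.fun**2))
E
python3 - <<'E'
from h import *
st=np.load("pics/st5.npz")
for n,f,s in (("wrist","pics/w5.png",st),("scene","pics/scene4.png",None),("side","pics/side4.png",None)):
    im=cv2.imread(f); A=rect(n,im,539,-242,62,64,5,s)
    g=A.max(2); 
    m=g>(120 if n=="wrist" else 90)
    v,u=np.nonzero(m); P=np.c_[539+64-(v+.5)/5,-242+64-(u+.5)/5]
    x,e=fit_outline(P,[539,-242,-.17])
    # drop hole + outliers
    c,q=np.cos(x[2]),np.sin(x[2]);Q=P-x[:2];k=pdist(np.c_[Q[:,0]*c+Q[:,1]*q,-Q[:,0]*q+Q[:,1]*c])<4
    x,e=fit_outline(P[k],x); print(n,x[:2].round(1),np.degrees(x[2]).round(2),round(e,2),k.mean())
E
```

```text
wrist [ 536.9 -243.6] -10.87 1.62 0.9084925141972122
scene [ 535.5 -244.3] -10.79 1.98 0.8385756676557864
side [ 538.8 -241.6] -10.72 1.97 0.8349961627014582
```

All three cameras agree on the outline: about (537,−243.3), nose direction −10.8°. Now over to the die, with the same relative viewing pose.

>>> {"method": "jog_arm", "body": {
  "motion": [
    [0, 0, 0.04, -4, 55, 0, 1],
    [0, 0, 0.08, -8, 115, 0, 1],
    [0, 0, 0.12, -12, 175, 0, 1],
    [0, 0, 0.16, -16, 235, 0, 1],
    [0, 0, 0.2, -20, 295, 0, 1]
  ]
}}

```text
time_s: 10.88
ee_pos: [516.9, 55.9, 209.7]
tcp_rot: [[-1.0, -0.026, 0.001], [-0.026, 1.0, -0.0], [-0.001, -0.0, -1.0]]
wrist_force: [0.7, 0.6, 1.0]
finger_gap: 85.1
```

>>> {"method": "jog_arm", "body": {
  "motion": [
    [0, 0, 0.04, -4, 60, 0, 1],
    [0, 0, 0.08, -8, 120, 0, 1],
    [0, 0, 0.12, -12, 180, 0, 1],
    [0, 0, 0.16, -16, 240, -10, 1],
    [0, 0, 0.2, -20, 290, -20, 1]
  ]
}}

```text
time_s: 11.5
ee_pos: [496.2, 346.7, 189.5]
tcp_rot: [[-0.974, -0.226, 0.0], [-0.226, 0.974, 0.001], [-0.001, 0.001, -1.0]]
wrist_force: [0.5, 0.2, 0.8]
finger_gap: 85.2
```

>>> {"method": "jog_arm", "body": {
  "motion": [
    [0, 0, 0.04, 0, 22, -7, 1],
    [0, 0, 0.04, 0, 22, -7, 1],
    [0, 0, 0.04, 0, 22, -7, 1]
  ]
}}

```text
time_s: 11.88
ee_pos: [498.3, 362.8, 182.6]
tcp_rot: [[-0.966, -0.259, 0.0], [-0.259, 0.966, -0.002], [0.0, -0.002, -1.0]]
wrist_force: [-0.3, -0.4, -0.2]
finger_gap: 85.6
```

```bash
python3 - <<'E'
from h import *
s=manip.read_state(); p,d=manip.grab_frame("wrist")
print(s["ee_pos"],s["finger_gap"],s["time_s"],np.round(s["q"],1),np.round(s["tcp_rot"],3))
cv2.imwrite("pics/w6.png",p); np.savez("pics/st6.npz",ee_pos=s["ee_pos"],tcp_rot=s["tcp_rot"],d=d)
A=rect("wrist",p,497,366,35,70,5,s); cv2.imwrite("pics/rect6.png",A[60:640,60:640])
for r in manip.trace("wrist","die"):
    c=cloud("wrist",r["pixels"],d,s); print(r["score"],r["point"],np.percentile(c,[2,50,98],axis=0).round(1).tolist())
    np.save("pics/m6.npy",r["pixels"])
    break
E
```

```text
[498.26091475 362.82813288 182.55174098] 85.57905050747543 11.875 [-29.7  35.5 -14.7  94.   10.9  52.   56.5] [[-0.966 -0.259  0.   ]
 [-0.259  0.966 -0.002]
 [ 0.    -0.002 -1.   ]]
0.79 [487.8, 100.0] [[330.1, 569.9, 0.7], [357.7, 579.7, 25.9], [374.8, 609.7, 33.0]]
```

View pics/w6.png

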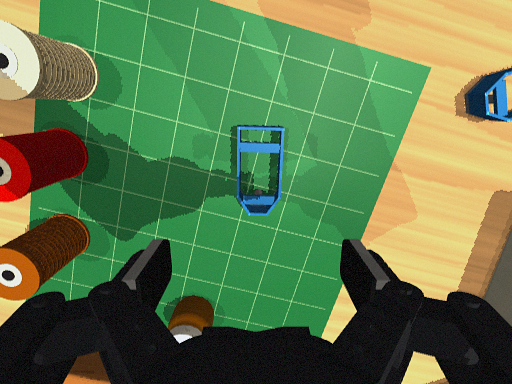

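View pics/rect6.png

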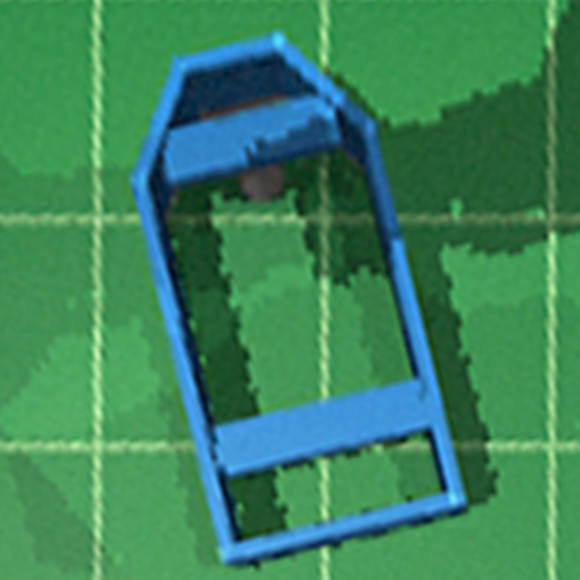

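```bash
python3 - <<'E'
from h import *
st=np.load("pics/st6.npz"); im=cv2.imread("pics/w6.png"); d=st["d"]
ok=(im[...,0].astype(int)-im[...,2]>60)
ok[:,:200]=0; ok[:,320:]=0; ok[230:]=0
# color-only: bright blue, plane z=35
for thr in (120,150):
    m=ok&(im[...,0]>thr)
    v,u=np.nonzero(m); P=back("wrist",np.c_[u,v],z=35,st=st)[:,:2]
    h=cv2.convexHull(P.astype(np.float32))[:,0]
    # sample hull edges
    H=np.vstack([a+(b-a)*t for a,b in zip(h,np.roll(h,-1,0)) for t in np.linspace(0,1,max(2,int(np.hypot(*(b-a)))))])
    x,e=fit_outline(H,[497,366,.235],1.); print(thr,x[:2].round(1),np.degrees(x[2]).round(2),round(e,2))
c=cloud("wrist",ok,d,st); k=c[:,2]>28; print(np.median(c[k],0), np.percentile(c[k,2],[5,50,95]))
import math; print("tool x ang",math.degrees(math.atan2(st["tcp_rot"][1,0],st["tcp_rot"][0,0])))
E
```

```text
120 [496.9 367.1] 13.57 0.4
150 [497.  367.1] 13.63 0.28
[480.88068989 367.26508981  34.4555014 ] [31.88294233 34.4555014  36.47825923]
tool x ang -164.97168870316867
```

The die is at (497,367), yaw 13.6°. I'll descend astride it to TCP z ≈ −16, which puts the real fingertips about 6–9 mm above the bench.

>>> {"method": "jog_arm", "body": {
  "motion": [
    [0, 0, -0.025, -3, 3.5, -50, 1],
    [0, 0, -0.025, -3, 3.5, -100, 1],
    [0, 0, -0.025, -3, 3.5, -140, 1],
    [0, 0, -0.025, -3, 3.5, -140, 1],
    [0, 0, -0.025, -3, 3.5, -140, 1]
  ]
}}

```text
time_s: 12.6
ee_pos: [495.9, 368.8, 44.2]
tcp_rot: [[-0.972, -0.237, 0.002], [-0.237, 0.972, 0.001], [-0.002, 0.001, -1.0]]
wrist_force: [-0.5, -0.2, 0.6]
finger_gap: 85.5
```

```bash
python3 - <<'E'
from h import *
s=manip.read_state(); p,d=manip.grab_frame("wrist")
print(s["ee_pos"],s["time_s"],np.round(s["tcp_rot"],3),s["wrist_force"])
cv2.imwrite("pics/w7.png",p)
E
```

```text
[495.91464439 368.80654575  44.2274448 ] 12.6 [[-0.972 -0.237  0.002]
 [-0.237  0.972  0.001]
 [-0.002  0.001 -1.   ]] [-0.48826302 -0.16093043  0.55938346]
```

View pics/w7.png

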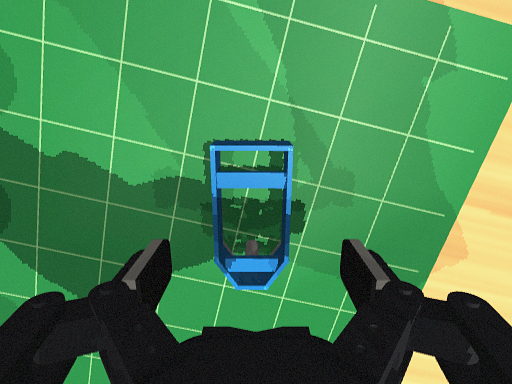

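The die is centred between the fingers (die mid-column 252, finger mid-column 256). Going down the last 60 mm and closing.

>>> {"method": "jog_arm", "body": {
  "motion": [
    [0, 0, 0, -0.5, -1.5, -30, 1],
    [0, 0, 0, -0.5, -1.5, -55, 1],
    [0, 0, 0, -0.5, -1.5, -60, 1],
    [0, 0, 0, -0.5, -1.5, -60, 1]
  ]
}}

```text
time_s: 13.15
ee_pos: [494.9, 367.9, -16.1]
tcp_rot: [[-0.971, -0.238, 0.002], [-0.238, 0.971, 0.001], [-0.002, 0.001, -1.0]]
wrist_force: [-0.1, 0.8, 0.1]
finger_gap: 85.3
```

>>> {"method": "jog_arm", "body": {
  "motion": [
    [0, 0, 0, 0, 0, 0, 0.5],
    [0, 0, 0, 0, 0, 0, 0],
    [0, 0, 0, 0, 0, 0, 0],
    [0, 0, 0, 0, 0, 0, 0],
    [0, 0, 0, 0, 0, 0, 0]
  ]
}}

```text
time_s: 13.78
ee_pos: [494.8, 367.4, -16.2]
tcp_rot: [[-0.971, -0.238, 0.001], [-0.238, 0.971, 0.001], [-0.002, 0.0, -1.0]]
wrist_force: [-0.3, -0.6, 4.9]
finger_gap: 48.8
```

Gripped at a gap of 48.8 mm. A small lift and a look.

>>> {"method": "jog_arm", "body": {
  "motion": [
    [0, 0, 0, 0, 0, 10, 0],
    [0, 0, 0, 0, 0, 30, 0],
    [0, 0, 0, 0, 0, 60, 0],
    [0, 0, 0, 0, 0, 90, 0],
    [0, 0, 0, 0, 0, 90, 0]
  ]
}}

```text
time_s: 14.4
ee_pos: [495.8, 368.8, 75.7]
tcp_rot: [[-0.971, -0.238, 0.005], [-0.238, 0.971, 0.004], [-0.006, 0.003, -1.0]]
wrist_force: [0.2, 0.5, -3.1]
finger_gap: 48.9
```

```bash
python3 - <<'E'
from h import *
s=manip.read_state(); p,d=manip.grab_frame("wrist")
print(s["ee_pos"],s["time_s"],np.round(s["tcp_rot"],3),s["wrist_force"],s["finger_gap"])
q,_=manip.grab_frame("side")
cv2.imwrite("pics/w8.png",np.hstack([p[:,60:460],q[60:260,120:320].repeat(2,0).repeat(2,1)[:384]]))
np.savez("pics/st8.npz",ee_pos=s["ee_pos"],tcp_rot=s["tcp_rot"],d=d); cv2.imwrite("pics/w8raw.png",p)
E
```

```text
[495.76289208 368.82986174  75.73905159] 14.4 [[-0.971 -0.238  0.005]
 [-0.238  0.971  0.004]
 [-0.006  0.003 -1.   ]] [ 0.23926523  0.47445711 -3.1187555 ] 48.94703527448916
```

View pics/w8.png

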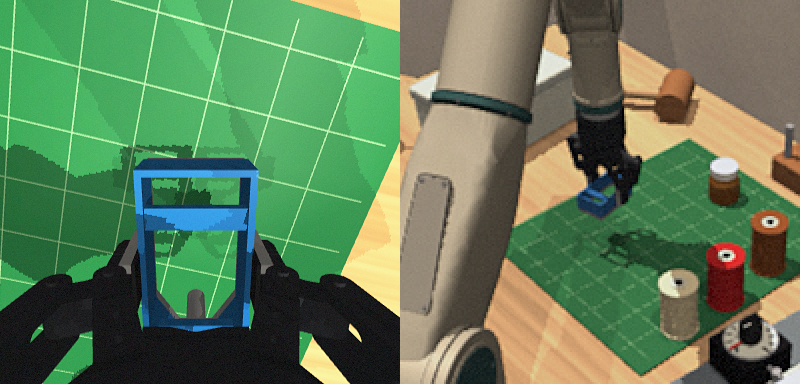

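The die is held square. Wrist view: tail rim from (196,170) to (318,170) in raw columns, level. The spools and jar are untouched. Lifting to clear the spools, then carrying it over to the tray.

>>> {"method": "jog_arm", "body": {
  "motion": [
    [0, 0, 0, 0, 0, 30, 0],
    [0, 0, 0, 0, 0, 70, 0],
    [0, 0, 0, 0, 0, 95, 0],
    [0, 0, 0, 0, 0, 100, 0],
    [0, 0, 0, 0, 0, 100, 0]
  ]
}}

```text
time_s: 15.12
ee_pos: [493.3, 366.5, 171.0]
tcp_rot: [[-0.971, -0.238, -0.002], [-0.238, 0.971, -0.002], [0.002, -0.001, -1.0]]
wrist_force: [0.5, 0.2, -4.4]
finger_gap: 48.8
```

>>> {"method": "jog_arm", "body": {
  "motion": [
    [0, 0, -0.02, 1, -20, 0, 0],
    [0, 0, -0.05, 4, -60, 0, 0],
    [0, 0, -0.08, 7, -110, 0, 0],
    [0, 0, -0.11, 11, -160, 0, 0],
    [0, 0, -0.14, 14, -210, 0, 0]
  ]
}}

```text
time_s: 15.75
ee_pos: [507.1, 153.4, 171.4]
tcp_rot: [[-0.995, -0.097, -0.002], [-0.097, 0.995, -0.002], [0.002, -0.002, -1.0]]
wrist_force: [1.5, -0.2, -3.4]
finger_gap: 48.8
```

>>> {"method": "jog_arm", "body": {
  "motion": [
    [0, 0, -0.04, 4, -50, 0, 0],
    [0, 0, -0.08, 8, -100, 0, 0],
    [0, 0, -0.12, 12, -150, 0, 0],
    [0, 0, -0.16, 16, -200, 0, 0],
    [0, 0, -0.2, 19, -250, 0, 0]
  ]
}}

```text
time_s: 16.38
ee_pos: [525.2, -95.8, 171.5]
tcp_rot: [[-0.995, 0.103, -0.003], [0.103, 0.995, -0.0], [0.002, -0.001, -1.0]]
wrist_force: [0.4, -0.6, -3.7]
finger_gap: 49.2
```

>>> {"method": "jog_arm", "body": {
  "motion": [
    [0, 0, -0.03, 3, -50, 0, 0],
    [0, 0, -0.06, 5, -100, 0, 0],
    [0, 0, -0.09, 6, -140, 0, 0],
    [0, 0, -0.09, 6, -151, 0, 0],
    [0, 0, -0.09, 6, -151, 0, 0]
  ]
}}

```text
time_s: 17.0
ee_pos: [531.3, -244.7, 171.5]
tcp_rot: [[-0.982, 0.191, -0.002], [0.191, 0.982, 0.001], [0.003, 0.0, -1.0]]
wrist_force: [0.1, 1.0, -4.3]
finger_gap: 49.1
```

```bash
python3 - <<'E'
from h import *
s=manip.read_state(); p,d=manip.grab_frame("wrist")
print(s["ee_pos"],s["time_s"],np.round(s["tcp_rot"],4).tolist(),s["wrist_force"],s["finger_gap"])
cv2.imwrite("pics/w9.png",p); np.savez("pics/st9.npz",ee_pos=s["ee_pos"],tcp_rot=s["tcp_rot"],d=d)
E
```

```text
[ 531.25168068 -244.73239116  171.47234568] 17.0 [[-0.9815, 0.1913, -0.0025], [0.1913, 0.9815, 0.0006], [0.0025, 0.0002, -1.0]] [ 0.08056545  1.03616604 -4.29176542] 49.097010282254644
```

View pics/w9.png

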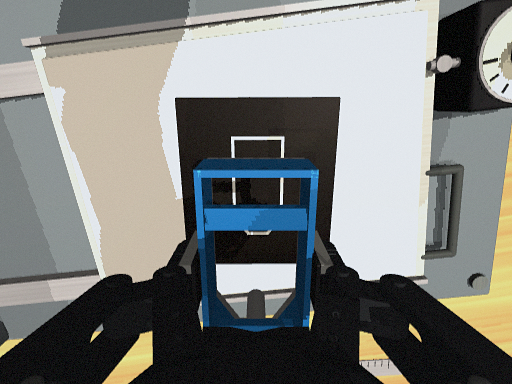

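Nearly over the mark; wrist view shows the outline's tail at (232–283,138), seen past the die. Correcting by (+4,+1.5) and lowering to about 30 mm above the leather for a check.

>>> {"method": "jog_arm", "body": {
  "motion": [
    [0, 0, 0.003, 4, 1.5, -25, 0],
    [0, 0, 0.003, 4, 1.5, -60, 0],
    [0, 0, 0.003, 4, 1.5, -85, 0],
    [0, 0, 0.003, 4, 1.5, -97, 0],
    [0, 0, 0.003, 4, 1.5, -97, 0]
  ]
}}

```text
time_s: 17.68
ee_pos: [536.8, -240.9, 75.1]
tcp_rot: [[-0.983, 0.184, -0.001], [0.184, 0.983, 0.001], [0.001, 0.001, -1.0]]
wrist_force: [-0.0, -0.9, -3.7]
finger_gap: 48.8
```

```bash
python3 - <<'E'
from h import *
s=manip.read_state(); p,d=manip.grab_frame("wrist")
print(s["ee_pos"],s["time_s"],np.round(s["tcp_rot"],4).tolist(),s["wrist_force"],s["finger_gap"])
cv2.imwrite("pics/w10.png",p); np.savez("pics/st10.npz",ee_pos=s["ee_pos"],tcp_rot=s["tcp_rot"],d=d)
for n in("scene","side"):
    q,dd=manip.grab_frame(n); cv2.imwrite(f"pics/{n}10.png",q); np.save(f"pics/{n}10.npy",dd)
# predicted die box from assumed held pose, drawn in all views
th=np.arctan2(s["tcp_rot"][1,0],s["tcp_rot"][0,0])+np.pi
c,t=np.cos(th),np.sin(th); z0=s["ee_pos"][2]+19.2
C=np.array(s["ee_pos"])[:2]+2*np.array([c,t]); W=POLY@np.array([[c,t],[-t,c]])+C
print("die centre",C,np.degrees(th),"bottom",z0)
o=[]
for n,im,st in (("wrist",p,s),("scene",cv2.imread("pics/scene10.png"),None),("side",cv2.imread("pics/side10.png"),None)):
    im=cv2.resize(im,None,fx=4,fy=4,interpolation=cv2.INTER_CUBIC)
    for z,col in ((z0,(0,255,255)),(z0+32,(0,0,255))):
        uv=(proj(n,np.c_[W,np.full(6,z)],st)+.5)*4
        cv2.polylines(im,[uv.astype(np.int32)],True,col,1)
    u,v=(proj(n,[[*C,z0+16]],st)[0]*4).astype(int); 
    r=400 if n=="wrist" else 200
    cr=im[max(0,v-r):v+r,max(0,u-r):u+r]; o.append(cv2.resize(cr,(400,400)))
cv2.imwrite("pics/ov10.png",np.hstack(o[1:])); cv2.imwrite("pics/ov10w.png",o[0])
E
```

```text
[ 536.78584911 -240.93383305   75.05033087] 17.675 [[-0.9829, 0.1842, -0.0013], [0.1842, 0.9829, 0.0011], [0.0015, 0.0008, -1.0]] [-1.54316678e-03 -8.89036113e-01 -3.69424020e+00] 48.81397509889497
die centre [ 538.75161964 -241.3022706 ] 349.384411195901 bottom 94.2503308702459
```

View pics/ov10.png

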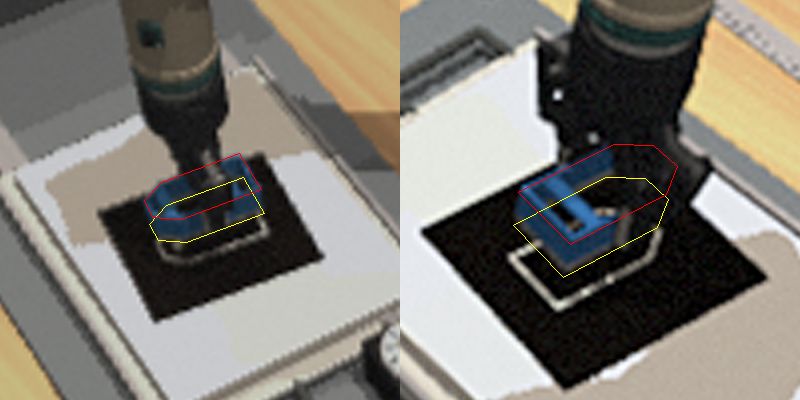

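View pics/w10.png

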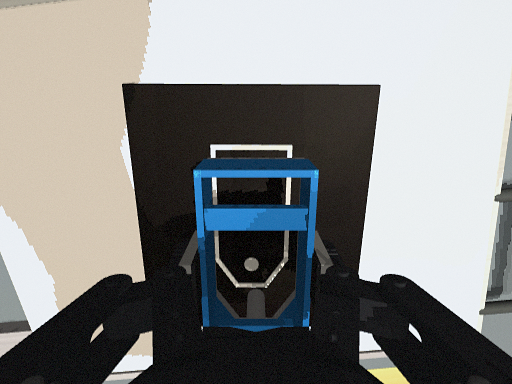

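View pics/ov10w.png

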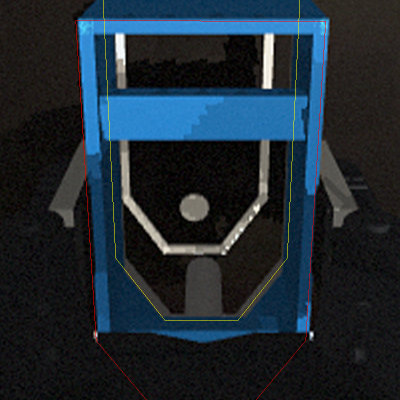

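The wrist overlay fits the real rim well. Now I'll measure the die against the outline directly in the wrist image's tool frame, which doesn't depend on the noise in the pose reading, and check it with the two fixed cameras.

```bash
cat > rel.py <<'E'
from h import *
def toolpts(m,d):
    T=manip.camera_model("wrist")["T_tool_cam"]; K=manip.camera_model("wrist")["intrinsics"]
    v,u=np.nonzero(m&(d>0)); z=d[v,u]; c=np.c_[(u-K[0,2])/K[0,0]*z,(v-K[1,2])/K[1,1]*z,z]
    return c@T[:3,:3].T+T[:3,3],u,v
def plane_pts(m,zt):
    T=manip.camera_model("wrist")["T_tool_cam"]; K=manip.camera_model("wrist")["intrinsics"]
    v,u=np.nonzero(m); r=np.c_[(u-K[0,2])/K[0,0],(v-K[1,2])/K[1,1],np.ones(len(u))]@T[:3,:3].T
    b=T[:3,3]; return b+r*((zt-b[2])/r[:,2])[:,None]
def relmeas(im,d,win):
    i=im.astype(int); u0,u1,v0,v1=win
    W=np.zeros(d.shape,bool); W[v0:v1,u0:u1]=1
    dark=W&(i.max(2)<60); P,_,_=toolpts(dark,d)
    k=(P[:,2]>-25); zl=np.median(P[k,2]) ; print("leather tool z",zl.round(1), k.sum())
    bright=W&(i.min(2)>105)&(np.ptp(i,axis=2)<45)
    Pb,u,v=toolpts(bright,d); k=Pb[:,2]>zl-12
    M=np.zeros(d.shape,bool); M[v[k],u[k]]=1
    Q=plane_pts(M,zl)[:,:2]
    # mark in tool coordinates: die x = -tool x ; mark frame y -> tool y mirrored (z down) -> use coords (-tx, ty)
    Q=np.c_[-Q[:,0],Q[:,1]]
    poly=POLY*0+np.array([(-48.8,-23.8),(27.5,-23.8),(48.8,-10.3),(48.8,10.3),(27.5,23.8),(-48.8,23.8)])
    def fit(Q,x0):
        def res(x):
            c,s=np.cos(x[2]),np.sin(x[2]);R_=Q-x[:2];return pdist(np.c_[R_[:,0]*c+R_[:,1]*s,-R_[:,0]*s+R_[:,1]*c],poly)
        r=least_squares(res,x0,loss="soft_l1",x_scale=[1,1,.02]); return r.x,r.fun
    x,f=fit(Q,[0,0,0]); k=f<4; x,f=fit(Q[k],x)
    print("mark in (-tx,ty):",x[:2].round(1),np.degrees(x[2]).round(2),"rms",np.sqrt((f**2).mean()).round(2),len(f))
    blue=(i[...,0]-i[...,2]>60)&(i[...,0]>100); blue[:,:185]=0; blue[:,330:]=0
    Pd,u,v=toolpts(blue,d); 
    top=Pd[:,2]<np.percentile(Pd[:,2],50)
    print("die top tool z",np.percentile(Pd[:,2],[5,25,50,75]).round(1))
    return x,zl,Pd
E
python3 - <<'E'
from rel import *
for k,win in ((9,(170,345,90,265)),(10,(120,385,80,340))):
    im=cv2.imread(f"pics/w{k}.png"); st=np.load(f"pics/st{k}.npz")
    x,zl,Pd=relmeas(im,st["d"],win)
    c,s=np.cos(x[2]),np.sin(x[2])
    # tail rim edge rows: print row profile of tilt
    t=Pd[np.abs(Pd[:,2]+51)<6]; print("rim -tx min/max",(-t[:,0]).min().round(1),(-t[:,0]).max().round(1),"ty",t[:,1].min().round(1),t[:,1].max().round(1),"top z vs x:",np.polyfit(-t[:,0],t[:,2],1).round(4),"vs y",np.polyfit(t[:,1],t[:,2],1).round(4))
E
```

```text
leather tool z 108.9 16018
mark in (-tx,ty): [-19.6  -1.6] 87.57 rms 1.83 273
die top tool z [-52.5 -51.8 -50.6 -49.8]
rim -tx min/max -48.9 32.0 ty -24.7 25.7 top z vs x: [ 1.31000e-02 -5.03777e+01] vs y [ 1.80000e-03 -5.07356e+01]
leather tool z 12.5 35418
mark in (-tx,ty): [-15.4  17.3] -65.18 rms 1.66 48
die top tool z [-52.6 -51.8 -50.6 -49.8]
rim -tx min/max -48.8 31.7 ty -24.6 25.7 top z vs x: [ 1.17000e-02 -5.04333e+01] vs y [ 1.90000e-03 -5.07544e+01]
```

```bash
python3 - <<'E'
from rel import *
for k,win in ((9,(180,338,115,262)),(10,(140,370,100,335))):
    im=cv2.imread(f"pics/w{k}.png"); st=np.load(f"pics/st{k}.npz"); d=st["d"]
    u0,u1,v0,v1=win; i=im.astype(int)
    zl=108.9 if k==9 else 12.5
    W=np.zeros(d.shape,bool); W[v0:v1,u0:u1]=1
    P,u,v=toolpts(W,d); on=np.zeros(d.shape,bool); kk=np.abs(P[:,2]-zl)<10; on[v[kk],u[kk]]=1
    g=i.max(2); m=on&(g>95)
    if k==9: m[:, :225]=0; m[:,292:]=0
    n=m.sum(); o=im.copy(); o[m]=(0,0,255); cv2.imwrite(f"pics/mm{k}.png",o[80:340,140:370].repeat(2,0).repeat(2,1))
    Q=plane_pts(m,zl)[:,:2]; Q=np.c_[-Q[:,0],Q[:,1]]
    poly=np.array([(-48.8,-23.8),(27.5,-23.8),(48.8,-10.3),(48.8,10.3),(27.5,23.8),(-48.8,23.8)])
    def fit(Q,x0):
        def res(x):
            c,s=np.cos(x[2]),np.sin(x[2]);R_=Q-x[:2];return pdist(np.c_[R_[:,0]*c+R_[:,1]*s,-R_[:,0]*s+R_[:,1]*c],poly)
        r=least_squares(res,x0,loss="soft_l1",x_scale=[1,1,.02]); return r.x,r.fun
    x,f=fit(Q,[0,0,0]); q=f<4; x,f=fit(Q[q],x)
    print(k,n,q.mean().round(2),"mark in (-tx,ty):",x[:2].round(1),np.degrees(x[2]).round(2),"rms",np.sqrt((f**2).mean()).round(2),Q.min(0),Q.max(0))
E
```

```text
9 586 1.0 mark in (-tx,ty): [5.3 2.2] 0.17 rms 0.99 [-44.90031229 -22.95471647] [55.35661749 27.39905622]
10 2439 0.38 mark in (-tx,ty): [ 0.2 -2.3] -0.04 rms 0.98 [-50.21331281 -86.12708559] [92.02456797 85.79895051]
```

View pics/mm10.png

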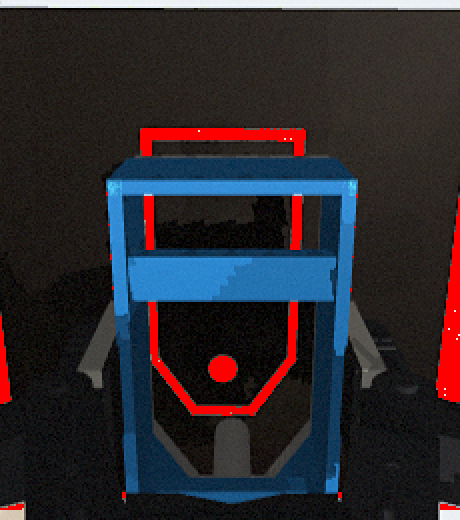

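```bash
python3 - <<'E'
from h import *
for i in range(6):
    s=manip.read_state(); print(s["time_s"],np.round(s["ee_pos"],2),np.abs(s["dq"]).max().round(2)); manip.grab_frame("side")
E
```

```text
17.825 [ 537.94 -242.28   76.64] 0.29
17.875 [ 537.95 -242.39   76.69] 0.18
17.925 [ 537.8  -242.5    76.63] 0.22
17.975 [ 537.66 -242.51   76.5 ] 0.26
18.025 [ 537.45 -242.5    76.29] 0.3
18.075 [ 537.35 -242.48   76.15] 0.26
```

The arm settles slowly, with about 1 mm of real drift. The wrist measurement puts the ideal TCP at about (535.3,−243.5). Lowering to about 1 cm and correcting.

>>> {"method": "jog_arm", "body": {
  "motion": [
    [0, 0, 0, -1, -0.5, -6, 0],
    [0, 0, 0, -1.5, -1, -13, 0],
    [0, 0, 0, -1.5, -1, -18, 0],
    [0, 0, 0, -1.5, -1, -20, 0],
    [0, 0, 0, -1.5, -1, -20, 0]
  ]
}}

```text
time_s: 18.75
ee_pos: [535.5, -243.2, 55.3]
tcp_rot: [[-0.983, 0.186, -0.0], [0.186, 0.983, 0.0], [0.0, 0.0, -1.0]]
wrist_force: [0.4, 0.5, -3.9]
finger_gap: 49.2
```

>>> {"method": "jog_arm", "body": {
  "motion": [
    [0, 0, 0, 0, 0, 0, 0],
    [0, 0, 0, 0, 0, 0, 0],
    [0, 0, 0, 0, 0, 0, 0],
    [0, 0, 0, 0, 0, 0, 0],
    [0, 0, 0, 0, 0, 0, 0]
  ]
}}

```text
time_s: 19.38
ee_pos: [535.5, -243.3, 55.6]
tcp_rot: [[-0.983, 0.186, 0.0], [0.186, 0.983, 0.0], [-0.0, 0.0, -1.0]]
wrist_force: [1.3, -0.4, -3.6]
finger_gap: 49.3
```

>>> {"method": "jog_arm", "body": {
  "motion": [
    [0, 0, 0, 0, 0, 0, 0],
    [0, 0, 0, 0, 0, 0, 0],
    [0, 0, 0, 0, 0, 0, 0],
    [0, 0, 0, 0, 0, 0, 0],
    [0, 0, 0, 0, 0, 0, 0]
  ]
}}

```text
time_s: 20.0
ee_pos: [535.5, -243.2, 55.5]
tcp_rot: [[-0.983, 0.186, -0.0], [0.186, 0.983, 0.0], [0.0, 0.0, -1.0]]
wrist_force: [0.1, -0.1, -3.2]
finger_gap: 49.5
```

```bash
cat > final.py <<'E'
import sys
from rel import *
k=sys.argv[1]
s=manip.read_state(); p,d=manip.grab_frame("wrist")
print(s["time_s"],np.round(s["ee_pos"],2),np.round(s["tcp_rot"],4).tolist(),np.round(s["wrist_force"],1),s["finger_gap"])
cv2.imwrite(f"pics/w{k}.png",p); np.savez(f"pics/st{k}.npz",ee_pos=s["ee_pos"],tcp_rot=s["tcp_rot"],d=d)
i=p.astype(int)
W=np.zeros(d.shape,bool); W[90:340,190:325]=1
P,u,v=toolpts(W&(i.max(2)<60),d); q=(P[:,2]>-22)&(P[:,2]<20); zl=np.median(P[q,2]); print("leather tool z",zl.round(1),q.sum(),"-> gap under die",round(zl+18.8,1))
P,u,v=toolpts(W,d); kk=np.abs(P[:,2]-zl)<6; on=np.zeros(d.shape,bool); on[v[kk],u[kk]]=1
m=on&(i.max(2)>95)&(i[...,0]-i[...,2]<50)
o=p.copy(); o[m]=(0,0,255); cv2.imwrite(f"pics/mm{k}.png",np.hstack([o[80:350,140:370].repeat(2,0).repeat(2,1)[:,::1][:520,:400],p[80:350,140:370].repeat(2,0).repeat(2,1)[:520,:400]]))
Q=plane_pts(m,zl)[:,:2]; Q=np.c_[-Q[:,0],Q[:,1]]
poly=np.array([(-48.8,-23.8),(27.5,-23.8),(48.8,-10.3),(48.8,10.3),(27.5,23.8),(-48.8,23.8)])
def fit(Q,x0):
    def res(x):
        c,s=np.cos(x[2]),np.sin(x[2]);R_=Q-x[:2];return pdist(np.c_[R_[:,0]*c+R_[:,1]*s,-R_[:,0]*s+R_[:,1]*c],poly)
    r=least_squares(res,x0,loss="soft_l1",x_scale=[1,1,.02]); return r.x,r.fun
x,f=fit(Q,[0,0,0]); q=f<4; x,f=fit(Q[q],x)
print(m.sum(),q.mean().round(2),"mark (fwd,left):",x[:2].round(1),np.degrees(x[2]).round(2),"rms",np.sqrt((f**2).mean()).round(2))
B=(i[...,0]-i[...,2]>60)&(i[...,0]>100); B[:,:185]=0; B[:,330:]=0
Pd,_,_=toolpts(B,d); t=Pd[np.abs(Pd[:,2]+51)<6]
dc=np.array([50+(-t[:,0]).min(),(t[:,1].min()+t[:,1].max())/2]); print("die (fwd,left):",dc.round(1),"tilt",np.polyfit(-t[:,0],t[:,2],1)[0].round(3))
e=x[:2]-dc; Rt=np.array(s["tcp_rot"]); print("move world mm:",(-Rt[:2,0]*e[0]+Rt[:2,1]*e[1]).round(1))
E
python3 final.py 11
```

```text
20.0 [ 535.51 -243.24   55.49] [[-0.9826, 0.1857, -0.0001], [0.1857, 0.9826, 0.0001], [0.0001, 0.0, -1.0]] [ 0.1 -0.1 -3.2] 49.486014139932415
leather tool z -7.1 16683 -> gap under die 11.7
1765 0.9 mark (fwd,left): [1.2 0.3] -0.11 rms 0.92
die (fwd,left): [1.2 0.6] tilt 0.012
move world mm: [-0.1 -0.3]
```

View pics/mm11.png

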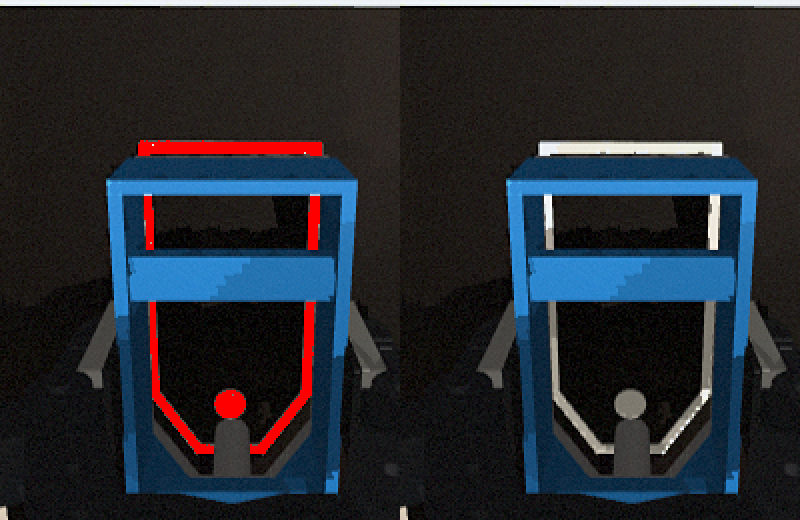

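The wrist check shows the die within 0.5 mm of the outline, yaw within 0.1°, gap about 12 mm, level. A last cross-check with the fixed cameras, covering the counter and spools too.

```bash
python3 - <<'E'
from h import *
s=manip.read_state()
ims={n:manip.grab_frame(n) for n in("scene","side")}
th=np.arctan2(s["tcp_rot"][1,0],s["tcp_rot"][0,0])+np.pi
c,t=np.cos(th),np.sin(th); z0=s["ee_pos"][2]+18.8
C=np.array(s["ee_pos"])[:2]+1.5*np.array([c,t]); W=POLY@np.array([[c,t],[-t,c]])+C
print(C,np.degrees(th)-360,z0)
o=[]
for n in ims:
    raw,dd=ims[n]; cv2.imwrite(f"pics/{n}12.png",raw)
    im=cv2.resize(raw,None,fx=4,fy=4,interpolation=cv2.INTER_CUBIC)
    for z,col in ((z0,(0,255,255)),(z0+32,(0,0,255))):
        cv2.polylines(im,[((proj(n,np.c_[W,np.full(6,z)])+.5)*4).astype(np.int32)],True,col,1)
    u,v=(proj(n,[[*C,z0+16]])[0]*4).astype(int); o.append(cv2.resize(im[max(0,v-200):v+200,u-200:u+200],(400,400)))
cv2.imwrite("pics/ov12.png",np.hstack(o))
o=[raw for raw,_ in ims.values()]; cv2.imwrite("pics/full12.png",np.hstack([o[0][120:340,140:440],o[1][100:320,140:440]]))
# compare with start around spools
for n in ims:
    a=cv2.imread(f"pics/{n}0.png").astype(int); print(n)
    for nm,pt in (("brown",(655,155,95)),("red",(545,145,95)),("cream",(445,138,95)),("jar",(722,338,70))):
        u,v=proj(n,[pt])[0].astype(int); r=14
        print(nm,np.abs(a[v-r:v+r,u-r:u+r]-ims[n][0][v-r:v+r,u-r:u+r]).mean().round(1))
print(manip.read_state()["time_s"])
E
```

```text
[ 536.98068934 -243.52915219] -10.697200759933764 74.30069456218959
scene
brown 5.1
red 5.0
cream 9.4
jar 5.1
side
brown 7.8
red 7.6
cream 9.0
jar 11.6
20.15
```

View pics/ov12.png

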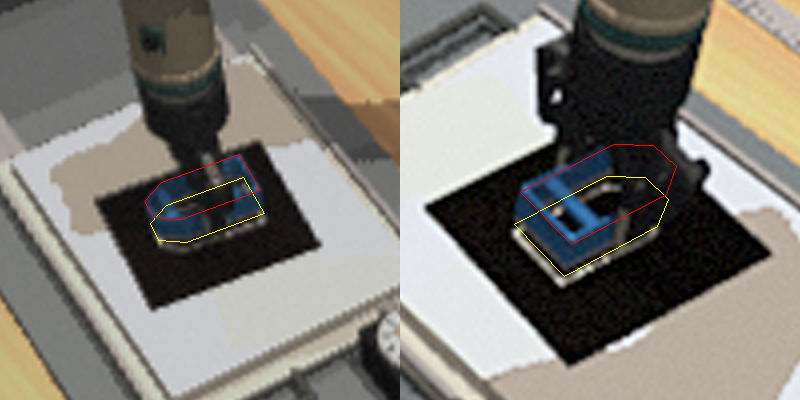

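View pics/full12.png

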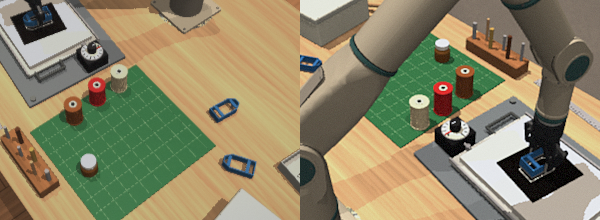

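Both fixed cameras agree: the predicted die outline lies on the real die over the pen line, the spools and jar stand where they were, and the die isn't touching anything. Handing in.

```bash
python3 - <<'E'
from station import manip
print(manip.hand_in()); s=manip.read_state(); print(s["time_s"],s["ee_pos"],s["finger_gap"])
E
```

```text
the job is handed in; nothing more can be done
None
the job is handed in; nothing more can be done
```

The counter is at zero and the arm is holding the blue die over the pen line. I handed the job in at about 20 s; no verdict was reported.

- **Counter:** I turned the knob about 75° anticlockwise until the torque rose sharply at the stop. Afterwards the wrist picture showed the pointer exactly on the red zero mark.
- **Die:** I gripped the die on the mat, the one farthest to the robot's right, carried it over the spools and stopped above the leather.
- **Final pose:** The last wrist-camera check put the die within about 0.5 mm and 0.1° of the outline. The nose is at the narrow end, the gap to the leather is about 12 mm and the tilt about 0.012 rad. The overlay in both fixed cameras matched to within a few millimetres, and the spools and jar stood as at the start.

**What disagreed:**
- **First grip:** The real fingertips end about 21 mm short of the reported TCP. My first attempt on the knob therefore closed on its top, pressing with about 12 N. It did not turn the knob, and I corrected for the offset from then on.
- **Outline position:** The three cameras disagreed by up to about 3 mm on where the outline lies, so I placed the die by the direct wrist view of die against line.

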